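Hang the paint pail on the drying stand

TASK

Lift the folded wire bail of the black paint pail upright with a fingertip while the pail stays standing on the bench, then take the pail by its bail and hang it on the two-pronged drying stand, with the bail lying across both prongs. Feel for the prongs and set the pail down on them gently, without dropping it or pressing hard, keep it from tipping over, let go, and leave the other things on the bench where they are.

Things in the scene. Friction and masses are not known exactly. Their poses are not given: they have to be found in the camera images.
- pail: Small black round plastic pail, paint-stained, loose on the bench: 100 mm tall, outer radius 46 mm at the foot, 57 mm at the rim, 0.4 to 0.75 kg with its bail. Origin at the centre of its underside, z up. Bail pivots on the rim at y = +63 and -63 mm, 90 mm up; the bail starts folded towards the pail's -x side, which roughly faces to the robot's right (world -y).
- bail (a joint): Bail angle, rad: 0 = upright above the pail, positive leaning to the pail's -x side, 1.57 = level. Starts folded at 1.65 to 1.9, a little below level, its grip 50 to 85 mm above the bench, about 45 mm clear of the pail's wall. Swings 1.95 either way. Pivots are stiff with dried paint (0.035 N m): it stays where it is left; about 0.6 N at the grip moves it.
- bail_grip (a point): Centre of the bail's grip, 110 mm from the pivots. The bail is 7 mm steel wire: two legs and a straight cross-piece 92 mm long, along the pail's y. A black sleeve 14 mm thick, 36 mm long sits at its middle: push and grip there; bare wire from 18 to 46 mm either side. Axes turn with the bail: y along the wire, z from pivots to grip. Upright, it is 200 mm above the pail's underside.
- stand: Steel drying stand fixed to the bench. Origin on the bench, under the middle of the seat of its two prongs; x points from the prong tips back to the post, z up; the prongs point to -x, roughly to the robot. Foot plate 8 mm thick, x -65 to 135 mm, 140 mm wide. Post 22 mm thick (collar 30 mm) at x = 100 mm. The bail goes on from the front (-x): wire above the tips, prongs through the bail, then down.
- prong_left (a point): Point on the bench under the left (+y) prong's seat, at the stand's x = 0, y = 32 mm; the other prong is at y = -32 mm. Prongs are 8 mm round bars along x, level from x = -13 to 30 mm, then rising 6 mm to the cross-bar at x = 100 mm (78 mm wide, its top 13 mm above the level centre line). Upturned tips at x = -23 mm, their tops 20 mm above the centre line.
- post_clamp (a point): Clamp collar of the stand's telescopic post, 179 mm above the bench, fixed. Above it the prong head is clamped at another height each time, which is NOT measured: the prongs' level centre line is 228 to 268 mm above the bench, so lower the bail until the prongs are felt. A wire touching them has its centre 7.5 mm above that line. A rubber mount lets the head give 1 mm per 4 N, at most 10 mm.
- tape: Bystander: roll of masking tape lying flat, 92 mm across, 24 mm tall; origin under its centre.
- knife: Bystander: filling knife with a dark red handle lying along its x, 190 mm long; origin under its middle.
- tin: Bystander: small closed steel tin, 68 mm across, 75 mm tall; origin under its centre.
- brush: Bystander: paint brush lying along its x, 200 mm long; origin under its middle.
- roller: Bystander: paint roller with a pink sleeve and red handle, lying, about 230 mm long along its x and 44 mm tall; origin on the bench under the frame.

How it is judged:
On the way, in this order (a step that is already met when the one before it is completed fails the run):
1. the bail stands upright (within 0.3 rad) while the pail stands on the bench (value of joint bail between -0.3 and 0.3 rad and height (world z) of pail below 0.006 m and angle between pail's own z axis and vertical below 0.12 rad), for 0.2 s.
2. the pail is carried clear of the bench (underside above 25 mm) by its bail (height (world z) of pail above 0.025 m and angle between pail's own z axis and vertical below 0.6 rad), for 0.2 s.
At the end, for the whole second after the job is handed in: Pail at rest (under 0.06 m/s) on the stand (over 2 N), underside over 20 mm up, tilt under 0.4 rad; bail across both prongs behind the tips: grip -20 to +60 mm along the stand's x, within 20 mm sideways, over 220 mm up, wire square to the prongs within 0.25 rad (contact force between pail and stand above 2 N and height (world z) of pail above 0.02 m and x of bail_grip in the frame of stand between -0.02 and 0.06 m and y of bail_grip in the frame of stand between -0.02 and 0.02 m and z of bail_grip in the frame of stand above 0.22 m and angle between the y axis of bail_grip and the y axis of stand, either way round below 0.25 rad and angle between pail's own z axis and vertical below 0.4 rad and linear speed of pail below 0.06 m/s); the robot touches nothing.
It fails at once if the pail is tipped over (tilted more than 0.8 rad) (angle between pail's own z axis and vertical above 0.8 rad).
It fails at once if the pail is let fall (it moves faster than 0.35 m/s, a drop of about 6 mm, with no finger on it) (linear speed of pail above 0.35 m/s and contact force between the fingers and pail below 0.05 N).
It fails at once if the pail or its bail is forced onto the stand (over 30 N between them) (contact force between pail and stand above 30 N).
It fails at once if another thing on the bench is moved more than 40 mm (distance of any of tape, knife, tin, brush, roller from where it was at the start of the episode above 0.04 m).
It also fails if it takes over 72 s, if anything falls off the work surface, if the arm or the gripper's body presses on something with over 40 N, if the wrist force passes 120 N, or if a joint passes its speed limit or range.

ROBOT

A 6-joint arm with a two-finger parallel gripper is mounted at the origin on the work surface. World frame = base frame: x ahead of the robot, y to its left, z up, the work surface at z = 0. Lengths are in m, angles in rad, forces in N, time in s.
With the tool pointing down it reaches from about 0.3 to 0.775 m from the base axis. Payload 14.6 kg.
Tool frame: the origin (TCP) lies on the centre line of the jaws, within the pads' length; the fingertips stand 19 mm ahead of it and the grasp point (between the pads) is the TCP (ctrl.tip_reach is the distance from the TCP to the fingertips, in m); x points along the fingers, y is the direction in which the jaws open and shut, and the axes are right-handed (so a half turn about x gives the same grasp; the last joint's range is limited). The gripper opens to 94 mm and grips with 3 to 60 N. Pads are 16 mm wide; open, the fingers measure 119 mm over their backs; the gripper's body (75 mm by 177 mm) begins 78 mm behind the grasp point.
Start: joints at [-1.402, 0.3, 1.521, -0, 1.321, -0.067], TCP at [0.128, -0.535, 0.224] pointing down, gripper open.
Joint ranges: [-3.03, 3.03], [-0.79, 2.21], [0.23, 2.52], [-1.04, 4.18], [0, 3.07], [-2.55, 2.55]. Speed limits (rad/s): [2.22, 2.22, 2.57, 3.14, 3.14, 3.14].

INTERFACE

Orientations are given as [roll, pitch, yaw] about the fixed x, y, z axes, in that order (R = Rz(yaw) Ry(pitch) Rx(roll)).
In Python, from station import ctrl, optics, models gives the robot as it stands. The module is installed in compiled form; this text tells all that it offers.
- The arm moves only by the tool arm_command, never from a script. Its argument "deltas" is a list of rows, each an object with "translation": the shift along the tool's x, y, z in units of 25 mm (1.0 is 25 mm), a list of three; "turn": the turn, a rotation vector about the tool's x, y, z in units of 5 degrees (1.0 is 5 degrees), a list of three. In form: [{"translation": [x, y, z], "turn": [rx, ry, rz]}, ...]. A call has 1 to 12 rows; each row is the pose to reach, as a shift and turn from the pose commanded when the call began, along the tool's axes at that moment; what a row does not reach only later rows make up. A row lasts 1/12 s, in which the tool goes at most 41.7 mm and 7.16 degrees, less where a joint would pass 70% of its speed; a pose out of reach is approached as far as the arm can. A call with a gripper value outside its range is refused whole. "gripper" is the finger opening in mm, from 0 to 94, set as the call begins (left out, the last holds). The fingers move at their own pace and stop on an object; "force" is the grip in N (left out, the last holds). Time passes only in rows, so rows that repeat a pose let the fingers close. It gives the time, the measured TCP pose, the force and the opening at its end, in the units of the state.
- ctrl.get_obs(): the state, without advancing time (a new reading comes with each control period).
- optics.camera(name): name is "scene" or "side" or "wrist"; returns the picture (384x512x3 uint8, red, green, blue); there is no depth.
- optics.get_calibration(name): a dict with "K" (3x3 intrinsics, pixels), "origin" and "orientation" of the camera in the world. Camera axes: x right, y down, z forward; pixel columns grow to the right and rows downward; lengths in m; the calibration is good to about 2 mm. A picture is of the moment at which its call begins: read the wrist's pose just before it. get_calibration takes no time and is no camera call; for the wrist camera it gives the pose at the moment of the call.
- ctrl.hand_in(): hands the job in, once; it reports no verdict.
Trained networks look in the newest picture that a camera, given by its name, has taken for a name from the list of things; names that differ only in an ending like _2 or _b are one class to them, and where a whole thing is asked for, a point or a joint stands for the part that bears it (a point fixed in the world has none). Each returns a list of dicts, best first, with "score" (0 to 1); they miss things now and then, are a little off and sometimes report something else, mostly with a low value. They report only what shows in the picture. A call takes as long as a camera call.
- models.look_for(target, camera): "box" ([left, top, right, bottom] in pixels, round what is visible of it).
- models.cut_out(target, camera): "pixels" (384x512 bool, what is visible of it) and "box" ([left, top, right, bottom] in pixels, round what is visible of it).
- models.mark_of(target, camera): "at" ([column, row] in pixels: a listed point, or the origin of a listed thing).
The state is a dict: "time_s": time; "qpos": joint angles; "joint_vel": joint speeds; "tau": joint torques, N m; "ee_pos": TCP position; "eef_rot": TCP orientation; "force": force on the tool from outside, world axes, zero at the start; "moment": the same for the moment, N m; "grip_width": finger opening in m.
Only numpy, scipy, OpenCV 4.12 (cv2) and the standard library are available. Lean on these libraries where they do the work, as an engineer would, in place of code of your own. Each camera call takes 0.05 s, during which the arm holds its last target.

## Working session

There is one attempt and no reset: what is moved stays moved. The work goes in short steps, Python scripts to look and compute and a tool call to move; the robot and the scene stay as the last step left them, time stands still between calls to the robot, and variables do not carry over. Pictures are saved under pics/ and viewed, and the job is handed in when it is done.

Besides the shell and the picture viewer there is one more tool, called after ">>>" as name(argument=value, ...) on one line, values as JSON. arm_command: Moves the arm, as the interface text tells. Its arguments: {"type":"object","properties":{"deltas":{"type":"array"},"gripper":{"type":"number"},"force":{"type":"number"}},"required":["deltas"]}

```bash
mkdir -p pics; cat > h.py <<'E'
import numpy as np, cv2
from station import ctrl, optics, models
from scipy.spatial.transform import Rotation as R
def cal(n):
    c=optics.get_calibration(n); o=np.array(c["orientation"],float)
    Rm=o if o.shape==(3,3) else R.from_euler('xyz',o).as_matrix()
    return np.array(c["K"]),np.array(c["origin"]),Rm
def proj(n,P,c=None):
    K,o,Rm=c or cal(n); p=(np.atleast_2d(P)-o)@Rm; q=p@K.T; return q[:,:2]/q[:,2:]
def ray(n,uv,c=None):
    K,o,Rm=c or cal(n); d=Rm@np.linalg.solve(K,[uv[0],uv[1],1]); return o,d/np.linalg.norm(d)
def onz(n,uv,z,c=None):
    o,d=ray(n,uv,c); return o+d*(z-o[2])/d[2]
def tri(rs):
    A=np.zeros((3,3));b=np.zeros(3)
    for o,d in rs:
        M=np.eye(3)-np.outer(d,d);A+=M;b+=M@o
    x=np.linalg.solve(A,b); return x,[np.linalg.norm((np.eye(3)-np.outer(d,d))@(x-o)) for o,d in rs]
def snap(n,f,s=1.5):
    im=optics.camera(n); cv2.imwrite('pics/'+f,cv2.resize(im[:,:,::-1],None,fx=s,fy=s)); return im
E
python3 - <<'E'
from h import *
o=ctrl.get_obs();print(o)
for n in("scene","side","wrist"):
    print(n,optics.get_calibration(n)); snap(n,n+'0.png')
    for t in("pail","bail_grip","prong_left","post_clamp","stand","tape","knife","tin","brush","roller"):
        r=models.mark_of(t,n); print(t,[(np.round(x["at"],1).tolist(),round(x["score"],2)) for x in r[:2]])
E
```

```text
{'time_s': 0.0, 'qpos': array([-1.40157157e+00,  3.00456579e-01,  1.52158510e+00,  3.73525556e-06,
        1.32068997e+00, -6.66158413e-02]), 'joint_vel': array([-3.26741438e-04, -3.06676178e-05, -4.21809933e-04,  1.08638165e-03,
       -4.37493534e-04, -3.11151143e-04]), 'tau': array([-3.75242062e-04, -5.31805801e+01, -3.52741671e+01,  7.08246650e-02,
        2.43152253e-02, -5.69279723e-05]), 'ee_pos': array([ 0.12846223, -0.5345402 ,  0.22389258]), 'eef_rot': array([-1.64058865,  1.56965733,  1.73684368]), 'force': array([ 0.35036638,  0.49231948, -0.45658693]), 'moment': array([-0.01184168,  0.00998354,  0.01662081]), 'grip_width': 0.09436339912550756}
scene {'K': array([[420.35813275,   0.        , 258.53855807],
       [  0.        , 420.35813275, 192.87759506],
       [  0.        ,   0.        ,   1.        ]]), 'origin': array([1.06317345, 0.44903273, 0.94681751]), 'orientation': array([-2.51611042,  0.0140815 ,  2.12671418])}
pail [([172.4, 171.2], 0.77)]
bail_grip [([139.0, 146.0], 0.62)]
prong_left [([301.4, 246.2], 0.78)]
post_clamp [([267.8, 237.0], 0.68)]
stand [([286.
[... 503 characters left out ...]
274.7, 335.6], 0.57)]
prong_left [([249.5, 208.0], 0.72)]
post_clamp [([285.4, 160.7], 0.8)]
stand [([252.6, 214.4], 0.87), ([286.1, 162.5], 0.28)]
tape [([334.5, 253.7], 0.7)]
knife [([218.9, 264.7], 0.95)]
tin [([289.7, 258.3], 0.67)]
brush [([180.6, 334.7], 0.85)]
roller [([223.3, 181.3], 0.75)]
wrist {'K': array([[272.49428252,   0.        , 253.52036596],
       [  0.        , 272.49428252, 193.19667683],
       [  0.        ,   0.        ,   1.        ]]), 'origin': array([ 0.20609591, -0.51529121,  0.38520283]), 'orientation': array([ 2.86487708e+00,  4.82888831e-04, -1.33502293e+00])}
pail []
bail_grip []
prong_left []
post_clamp []
stand []
tape []
knife []
tin []
brush []
roller []
```

View pics/scene0.png

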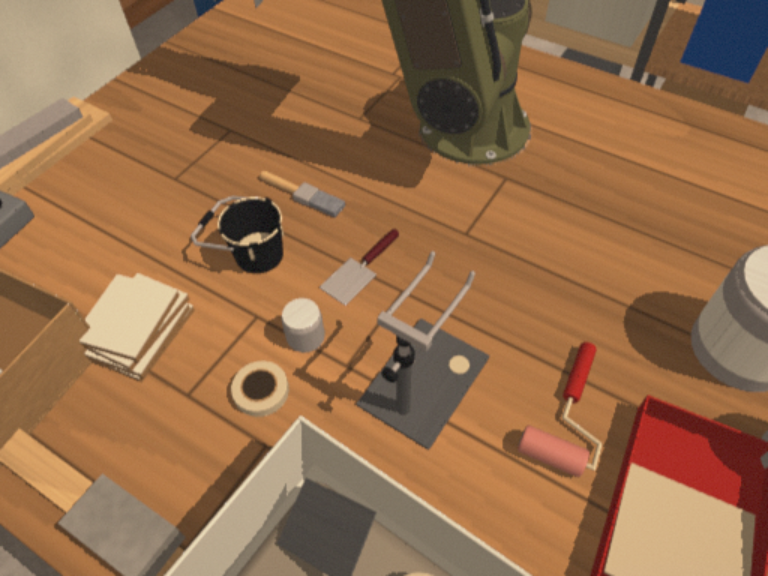

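View pics/side0.png

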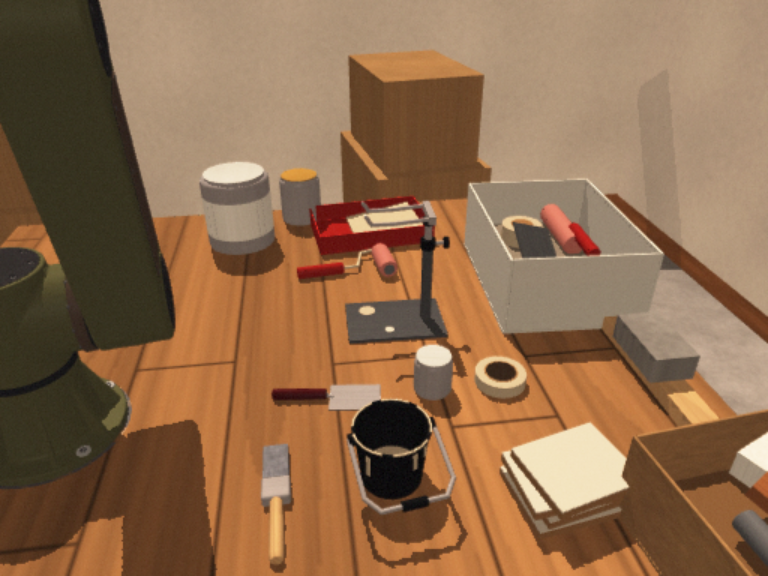

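```bash
python3 - <<'E'
from h import *
print(ctrl.get_obs()['time_s'])
S,D=cal("scene"),cal("side")
m={"bail_grip":([139,146],[274.7,335.6]),"prong_left":([301.4,246.2],[249.5,208]),"clamp":([267.8,237],[285.4,160.7]),"stand":([286.5,242.8],[252.6,214.4]),"tape":([173.3,259.6],[334.5,253.7]),"knife":([242.6,176],[218.9,264.7]),"tin":([203.1,224.9],[289.7,258.3]),"brush":([200.8,129.2],[180.6,334.7]),"roller":([380.7,257.1],[223.3,181.3])}
for k,(a,b) in m.items():
    x,e=tri([ray(0,a,S),ray(0,b,D)]);print(k,x.round(4),np.round(e,4))
print("pail",onz(0,[172.4,171.2],0,S))
E
```

```text
1.65
bail_grip [ 0.5617 -0.2829  0.054 ] [0.0026 0.0026]
prong_left [0.5806 0.2581 0.0045] [0.0033 0.0033]
clamp [0.6867 0.2244 0.1815] [0.0009 0.0009]
stand [0.5879 0.2214 0.0025] [0.0007 0.0007]
tape [0.7795 0.0027 0.0025] [0.0043 0.0043]
knife [0.4661 0.006  0.0005] [0.0031 0.0031]
tin [ 0.6568  0.0053 -0.0008] [0.0033 0.0033]
brush [ 0.3722 -0.2086 -0.002 ] [0.0007 0.0007]
roller [0.509  0.4397 0.008 ] [0.0048 0.0048]
pail [ 5.53058059e-01 -1.77388167e-01  1.11022302e-16]
```

```bash
python3 - <<'E'
import cv2
a=cv2.imread('pics/scene0.png');b=cv2.imread('pics/side0.png')
a=cv2.resize(a,(512,384),interpolation=cv2.INTER_AREA);b=cv2.resize(b,(512,384),interpolation=cv2.INTER_AREA)
def c(im,x,y,w,h,f,n):
    cv2.imwrite('pics/'+n,cv2.resize(im[y:y+h,x:x+w],None,fx=f,fy=f,interpolation=cv2.INTER_CUBIC))
c(a,120,120,80,70,8,'c_sp.png');c(b,220,260,100,80,8,'c_dp.png')
c(a,235,150,100,150,4,'c_ss.png');c(b,220,125,100,110,5,'c_ds.png')
E
```

```text
(no output)
```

View pics/c_sp.png

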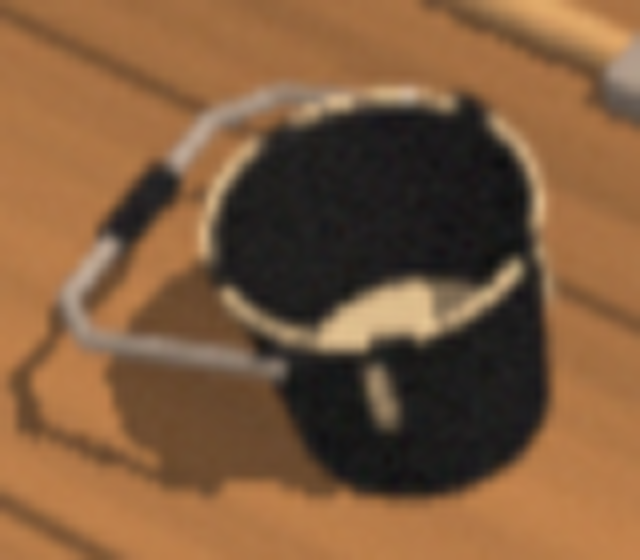

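View pics/c_dp.png

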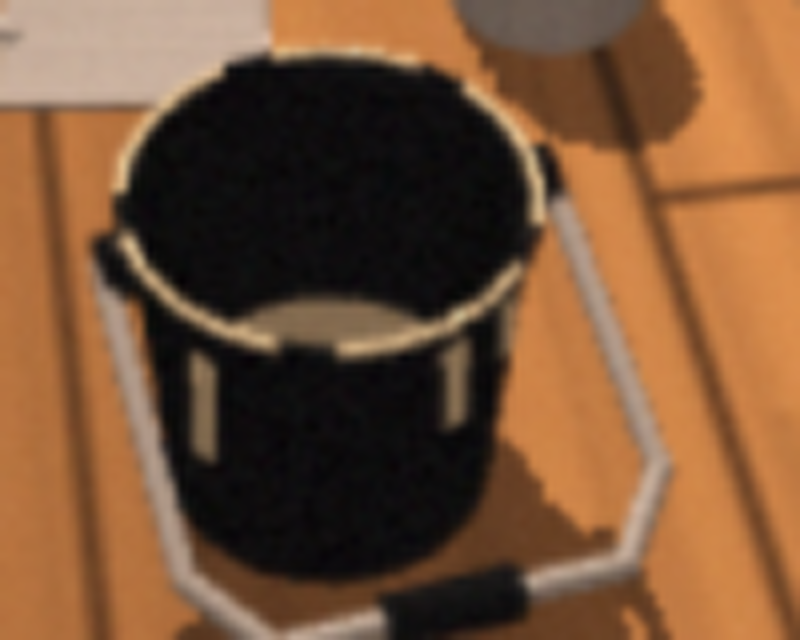

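View pics/c_ss.png

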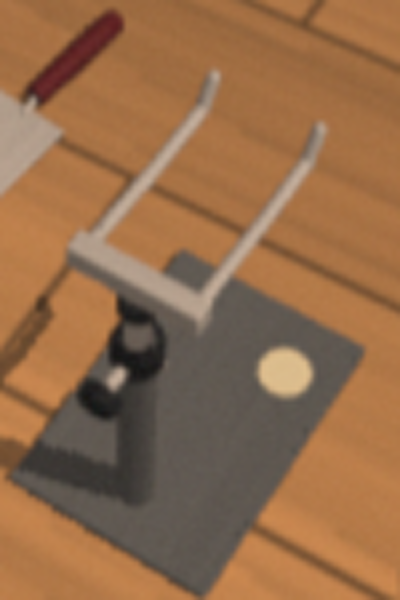

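View pics/c_ds.png

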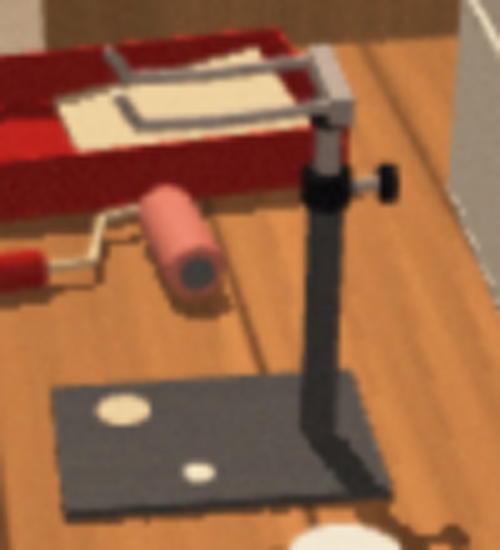

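```bash
cat > fit.py <<'E'
from h import *
from scipy.optimize import least_squares
S,D=cal("scene"),cal("side")
def cv(p,f,x,y): p=np.array(p,float); return (p+.5)/f-.5+[x,y]
def rz(a): return R.from_euler('z',a).as_matrix()
rs=cv([(207,230),(220,300),(260,335),(320,350),(520,265),(543,190),(500,120),(440,100),(340,105)],8,120,120)
rd=cv([(120,190),(130,250),(190,315),(280,350),(400,345),(500,285),(545,215),(530,140),(450,75),(330,50),(220,70),(150,125)],8,220,260)
bs=cv([(141,205),(72,303),(205,120)],8,120,120)
bd=cv([(455,597),(630,560),(280,637),(547,170),(110,255)],8,220,260)
def bail(t,y): return np.array([-.11*np.sin(t),y,.09+.11*np.cos(t)])
th=np.linspace(0,2*np.pi,361)
def pmod(p):
    x,y,a,t=p; Rz=rz(a); T=lambda q:(Rz@np.atleast_2d(q).T).T+[x,y,0]
    rim=T(np.c_[.057*np.cos(th),.057*np.sin(th),0*th+.1])
    G=T([bail(t,0),bail(t,.046),bail(t,-.046)]); P=T([[0,.065,.09],[0,-.065,.09]])
    return rim,G,P
def pres(p):
    rim,G,P=pmod(p); out=[]
    for c,obs in((S,rs),(D,rd)):
        q=proj(0,rim,c); out+= [np.min(np.linalg.norm(q-o,axis=1)) for o in obs]
    # pail's -x -> world -y => pail yaw=+pi/2; pail +y -> world -x
    gs=proj(0,G,S); gd=proj(0,G,D); pd=proj(0,P,D)
    out+=list((gs-bs[[0,1,2]][[0,2,1]]).ravel()) # +y end = world -x (near robot)
    out+=list((gd-bd[[0,2,1]]).ravel()); out+=list((pd-bd[[4,3]]).ravel())
    return np.array(out)
r=least_squares(pres,[.553,-.177,np.pi/2,1.75],loss='soft_l1')
print("pail",r.x.round(4),"grip",pmod(r.x)[1].round(4).tolist()); print(pres(r.x).round(1))
fs=cv([(183,252),(362,350),(203,597),(12,477),(214,74),(320,127),(137,343),(205,108),(308,160)],4,235,150)
fd=cv([(67,518),(53,388),(352,372),(390,492),(122,97),(110,50),(325,187),(143,125),(130,78)],5,220,125)
def smod(p):
    x,y,a,h=p
    q=np.array([[-.065,-.07,.008],[-.065,.07,.008],[.135,.07,.008],[.135,-.07,.008],[-.023,-.032,h+.019],[-.023,.032,h+.019],[.1,0,.179],[-.013,-.032,h],[-.013,.032,h]])
    return q@rz(a).T+[x,y,0]
def sres(p):
    q=smod(p); return np.r_[(proj(0,q,S)-fs).ravel(),(proj(0,q,D)-fd).ravel()]
s=least_squares(sres,[.588,.22,.03,.245],loss='soft_l1')
print("stand",s.x.round(4)); print(sres(s.x).reshape(2,-1,2).round(1).tolist())
E
python3 fit.py
```

```text
pail [ 0.5514 -0.1812  1.712   1.8561] grip [[0.5662, -0.2857, 0.059], [0.5207, -0.2922, 0.059], [0.6118, -0.2793, 0.059]]
[ 1.6  0.5  0.2  0.2  0.7  1.5  1.5  0.5  0.3  0.4  0.2  0.7  1.   0.9
  0.2  0.6  0.4  0.4  0.8  0.7  1.1 -1.2  0.7 -0.4  0.5 -1.8 -0.2 -0.4
  0.2 -0.8  0.6 -0.6 -0.4 -1.9  1.   1.  -0.5]
stand [ 0.5843  0.2283 -0.0354  0.2391]
[[[-0.6, -1.1], [1.0, -0.4], [-0.5, 0.3], [-1.6, -0.1], [-0.5, 0.4], [-0.5, 0.4], [-0.6, 1.7], [-1.1, 0.5], [-0.7, 0.8]], [[-1.5, -2.1], [-1.1, -1.1], [-0.6, -1.6], [0.1, -1.2], [-1.1, -0.9], [-0.5, -0.6], [-0.4, -0.7], [-1.6, -0.4], [-0.9, -0.3]]]
```

```bash
cat > mv.py <<'E'
from h import *
def cur():
    o=ctrl.get_obs(); return o,np.array(o['ee_pos']),R.from_euler('xyz',o['eef_rot']).as_matrix()
def delta(p,Rt):
    o,p0,R0=cur()
    return (R0.T@(np.array(p)-p0)/.025).round(3),(np.degrees(R.from_matrix(R0.T@Rt).as_rotvec())/5).round(3)
def frame(x,y):
    x=np.array(x,float);x/=np.linalg.norm(x);y=np.array(y,float);y-=x*(x@y);y/=np.linalg.norm(y)
    return np.c_[x,y,np.cross(x,y)]
def push_R(az=80,dn=40,s=1):
    a,b=np.radians([az,dn]);return frame([np.cos(b)*np.cos(a),np.cos(b)*np.sin(a),-np.sin(b)],[-s*np.sin(a),s*np.cos(a),0])
E
python3 - <<'E'
from mv import *
o,p,R0=cur();print(p,R0.round(3).tolist(),o['time_s'])
for s in(1,-1): print(s,delta([.55,-.42,.22],push_R(s=s)))
E
```

```text
[ 0.1284672  -0.53477267  0.22442507] [[-0.0, 0.234, -0.972], [0.0, -0.972, -0.234], [-1.0, -0.0, 0.0]] 1.65
1 (array([  0.176,  -0.525, -17.467]), array([21.034, -6.429, -9.809]))
-1 (array([  0.176,  -0.525, -17.467]), array([-12.405,   8.825,  -5.784]))
```

>>> arm_command(deltas=[{"translation": [0.2,-0.5,-8],"turn": [0,0,0]},{"translation": [0.2,-0.5,-8],"turn": [-2,1.4,-1]},{"translation": [0.2,-0.5,-10],"turn": [-4,2.8,-1.9]},{"translation": [0.2,-0.5,-12],"turn": [-6,4.3,-2.8]},{"translation": [0.2,-0.5,-14],"turn": [-8,5.7,-3.7]},{"translation": [0.2,-0.5,-16],"turn": [-10,7.1,-4.7]},{"translation": [0.2,-0.5,-17.4],"turn": [-12.4,8.8,-5.8]},{"translation": [0.2,-0.5,-17.4],"turn": [-12.4,8.8,-5.8]},{"translation": [0.2,-0.5,-17.4],"turn": [-12.4,8.8,-5.8]},{"translation": [0.2,-0.5,-17.4],"turn": [-12.4,8.8,-5.8]},{"translation": [0.2,-0.5,-17.4],"turn": [-12.4,8.8,-5.8]},{"translation": [0.2,-0.5,-17.4],"turn": [-12.4,8.8,-5.8]}], gripper=0, force=25)

```text
time_s: 2.65
ee_pos: [0.5516, -0.4185, 0.2186]
eef_rot: [-3.121, 0.72, 1.384]
force: [-1.0, -0.0, 0.4]
grip_width: 0.0172
```

```bash
python3 - <<'E'
from mv import *
Rt=push_R(s=-1); d=Rt[:,0]; n=-Rt[:,2]
if n[2]<0:n=-n
C=np.array([.566,-.286,.059])
T=C-n*.025-d*.005; print(T,n,cur()[0]['qpos'])
print(delta(T-d*.08,Rt)); print(delta(T,Rt))
E
```

```text
[ 0.56254442 -0.30559759  0.04306283] [0.1116189  0.63302222 0.76604444] [-0.90964364  0.97490313  0.67187127  0.68128433  2.0332043  -0.56173838]
(array([ 4.827, -0.329,  2.378]), array([-0.324,  0.249, -0.106]))
(array([ 8.026, -0.36 ,  2.31 ]), array([-0.324,  0.249, -0.106]))
```

>>> arm_command(deltas=[{"translation": [1.2,-0.1,0.6],"turn": [-0.1,0.1,0]},{"translation": [2.4,-0.2,1.2],"turn": [-0.2,0.2,0]},{"translation": [3.6,-0.3,1.8],"turn": [-0.3,0.2,-0.1]},{"translation": [4.8,-0.3,2.3],"turn": [-0.3,0.2,-0.1]},{"translation": [4.8,-0.3,2.3],"turn": [-0.3,0.2,-0.1]},{"translation": [4.8,-0.3,2.3],"turn": [-0.3,0.2,-0.1]},{"translation": [4.8,-0.3,2.3],"turn": [-0.3,0.2,-0.1]},{"translation": [4.8,-0.3,2.3],"turn": [-0.3,0.2,-0.1]}])

```text
time_s: 3.32
ee_pos: [0.5502, -0.3697, 0.0995]
eef_rot: [-3.141, 0.709, 1.385]
force: [-0.4, 0.0, 0.1]
grip_width: 0.0004
```

```bash
python3 - <<'E'
from mv import *
o,p,R0=cur();print(o['time_s'],p,R0.round(3).tolist(),o['force'],o['grip_width'])
b=snap('side','side1.png',1);a=snap('scene','scene1.png',1)
cv2.imwrite('pics/b1.png',cv2.resize(b[200:384,180:400,::-1],None,fx=3.5,fy=3.2))
cv2.imwrite('pics/a1.png',cv2.resize(a[90:220,90:260,::-1],None,fx=4.5,fy=4.5))
Rt=push_R(s=-1); d=Rt[:,0]; n=-Rt[:,2]
n=n if n[2]>0 else -n
T=np.array([.566,-.286,.059])-n*.025-d*.005
print(delta(T,Rt))
E
```

```text
3.3167 [ 0.55019933 -0.36973232  0.09950071] [[0.14, 0.983, -0.121], [0.746, -0.185, -0.639], [-0.651, -0.001, -0.759]] [-0.35586294  0.0111596   0.1458869 ] 0.00044593789868049746
(array([3.425e+00, 2.600e-02, 3.000e-03]), array([-0.097,  0.113, -0.087]))
```

View pics/b1.png

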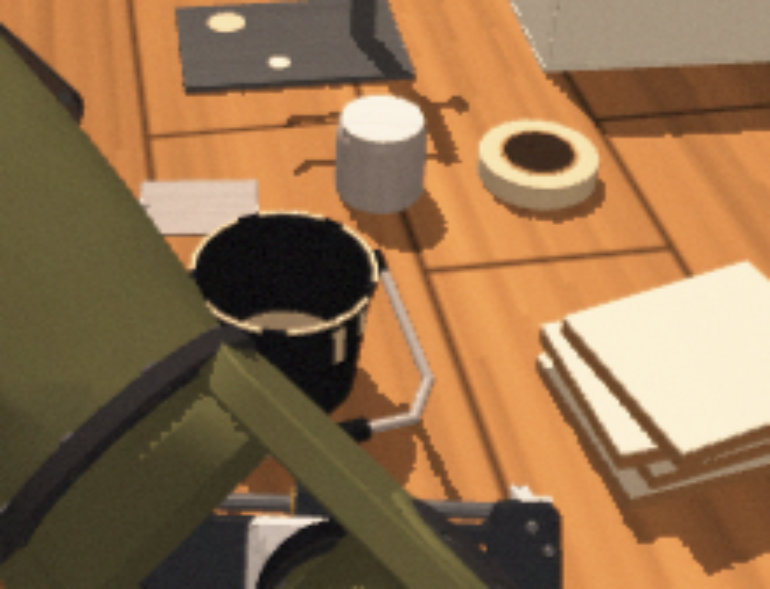

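View pics/a1.png

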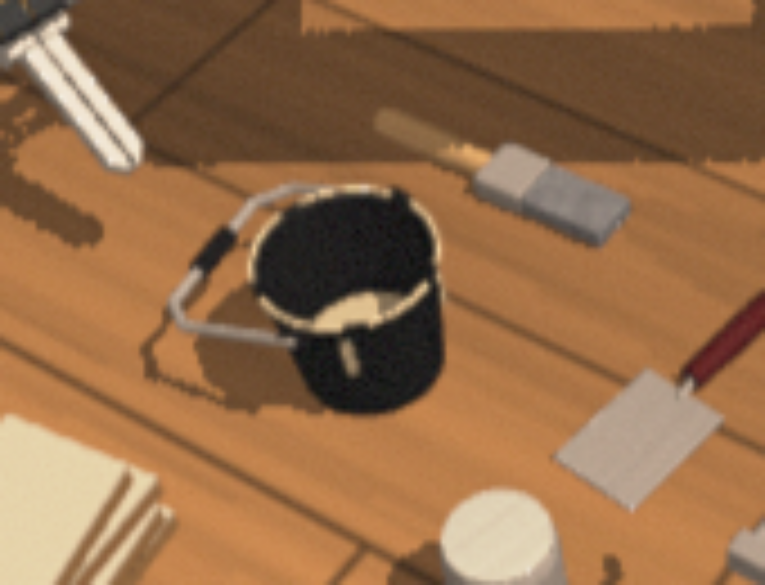

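>>> arm_command(deltas=[{"translation": [0.8,0,0],"turn": [-0.1,0.1,-0.1]},{"translation": [1.6,0,0],"turn": [-0.1,0.1,-0.1]},{"translation": [2.4,0,0],"turn": [-0.1,0.1,-0.1]},{"translation": [3.0,0,0],"turn": [-0.1,0.1,-0.1]},{"translation": [3.4,0,0],"turn": [-0.1,0.1,-0.1]},{"translation": [3.4,0,0],"turn": [-0.1,0.1,-0.1]},{"translation": [3.4,0,0],"turn": [-0.1,0.1,-0.1]}])

```text
time_s: 4.0
ee_pos: [0.5617, -0.3052, 0.0427]
eef_rot: [-3.139, 0.698, 1.4]
force: [-0.4, 0.7, -0.0]
grip_width: 0.0002
```

```bash
python3 - <<'E'
from mv import *
o,p,R0=cur();print(o['time_s'],p,o['force'])
a=snap('scene','scene2.png',1);w=snap('wrist','w2.png',1.5)
cv2.imwrite('pics/a2.png',cv2.resize(a[90:220,90:260,::-1],None,fx=4.5,fy=4.5))
E
```

```text
4.0 [ 0.56168629 -0.30519961  0.04265597] [-0.39618101  0.69158845 -0.02875675]
```

View pics/a2.png

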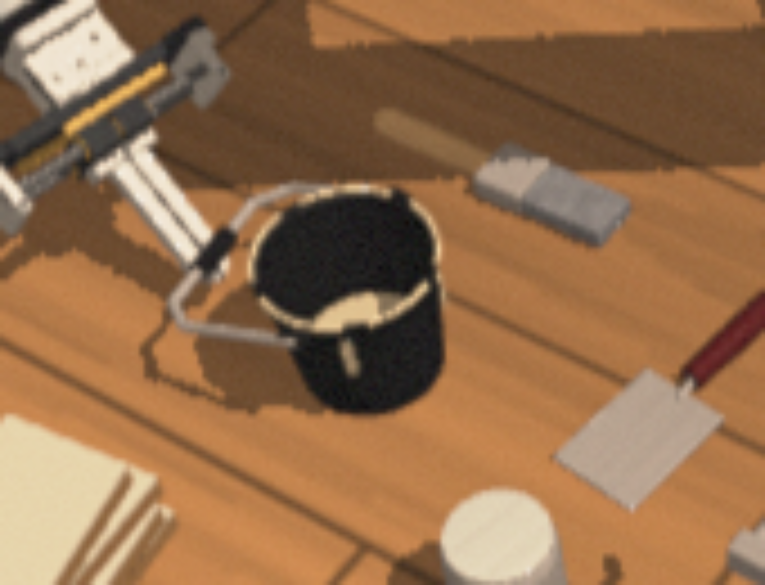

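View pics/w2.png

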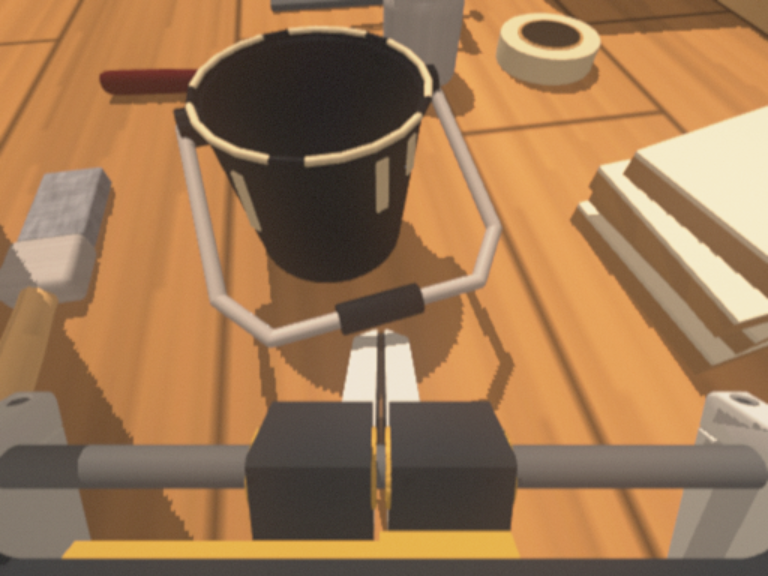

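```bash
cat > arc.py <<'E'
from mv import *
import sys
from scipy.optimize import *
P=np.array([.5514,-.1812,.0]); ax=np.array([np.cos(1.712),np.sin(1.712),0])
Rt=push_R(s=-1); d=Rt[:,0]; n=-Rt[:,2]
def C(t): return P-ax*.11*np.sin(t)+[0,0,.09+.11*np.cos(t)]
def T(t,g=.015,a=.001): return C(t)-n*g-d*a
if __name__=="__main__":
    for t in np.linspace(float(sys.argv[1]),float(sys.argv[2]),int(sys.argv[3])):
        a,b=delta(T(t),Rt); print(round(t,2),a.round(2).tolist(),b.tolist())
E
python3 arc.py 1.856 1.2 12
```

```text
1.86 [0.18, 0.04, -0.42] [-0.003, 0.003, 0.018]
1.8 [-0.04, 0.06, -0.58] [-0.003, 0.003, 0.018]
1.74 [-0.24, 0.08, -0.74] [-0.003, 0.003, 0.018]
1.68 [-0.43, 0.09, -0.92] [-0.003, 0.003, 0.018]
1.62 [-0.62, 0.09, -1.11] [-0.003, 0.003, 0.018]
1.56 [-0.79, 0.1, -1.31] [-0.003, 0.003, 0.018]
1.5 [-0.95, 0.09, -1.51] [-0.003, 0.003, 0.018]
1.44 [-1.1, 0.08, -1.73] [-0.003, 0.003, 0.018]
1.38 [-1.23, 0.07, -1.96] [-0.003, 0.003, 0.018]
1.32 [-1.35, 0.05, -2.19] [-0.003, 0.003, 0.018]
1.26 [-1.46, 0.03, -2.42] [-0.003, 0.003, 0.018]
1.2 [-1.56, 0.0, -2.67] [-0.003, 0.003, 0.018]
```

>>> arm_command(deltas=[{"translation": [0.2,0.05,-0.2],"turn": [0,0,0]},{"translation": [0.2,0.05,-0.42],"turn": [0,0,0]},{"translation": [0,0.05,-0.58],"turn": [0,0,0]},{"translation": [-0.2,0.1,-0.74],"turn": [0,0,0]},{"translation": [-0.4,0.1,-0.92],"turn": [0,0,0]},{"translation": [-0.6,0.1,-1.11],"turn": [0,0,0]},{"translation": [-0.75,0.1,-1.31],"turn": [0,0,0]},{"translation": [-0.9,0.1,-1.51],"turn": [0,0,0]},{"translation": [-0.9,0.1,-1.51],"turn": [0,0,0]}])

```text
time_s: 4.85
ee_pos: [0.5656, -0.2986, 0.0869]
eef_rot: [-3.14, 0.699, 1.399]
force: [0.2, -2.7, -0.7]
grip_width: 0.0001
```

```bash
python3 - <<'E'
from mv import *
o,p,R0=cur();print(o['time_s'],p,o['force'])
a=snap('scene','scene3.png',1);w=snap('wrist','w3.png',1)
A=cv2.resize(a[90:220,90:260,::-1],None,fx=3,fy=3);cv2.imwrite('pics/a3.png',np.hstack([A[:384],cv2.resize(w[:,100:390,::-1],(290,384))])) 
E
python3 arc.py 1.5 0.7 12
```

```text
4.85 [ 0.56563432 -0.29857419  0.08694171] [ 0.1661854  -2.65033288 -0.66847432]
1.5 [-0.1, 0.0, 0.01] [-0.009, -0.01, 0.036]
1.43 [-0.28, -0.01, -0.26] [-0.009, -0.01, 0.036]
1.35 [-0.44, -0.03, -0.53] [-0.009, -0.01, 0.036]
1.28 [-0.58, -0.05, -0.82] [-0.009, -0.01, 0.036]
1.21 [-0.7, -0.08, -1.11] [-0.009, -0.01, 0.036]
1.14 [-0.8, -0.12, -1.42] [-0.009, -0.01, 0.036]
1.06 [-0.88, -0.17, -1.72] [-0.009, -0.01, 0.036]
0.99 [-0.93, -0.22, -2.03] [-0.009, -0.01, 0.036]
0.92 [-0.96, -0.28, -2.35] [-0.009, -0.01, 0.036]
0.85 [-0.97, -0.34, -2.66] [-0.009, -0.01, 0.036]
0.77 [-0.96, -0.41, -2.97] [-0.009, -0.01, 0.036]
0.7 [-0.92, -0.48, -3.28] [-0.009, -0.01, 0.036]
```

View pics/a3.png

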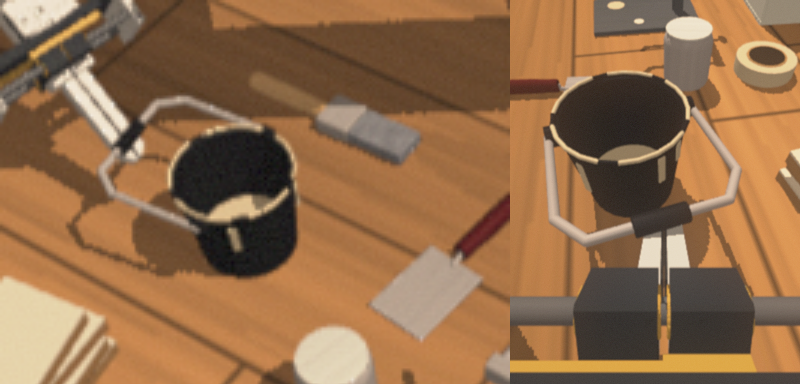

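>>> arm_command(deltas=[{"translation": [-0.15,0,0],"turn": [0,0,0]},{"translation": [-0.33,0,-0.26],"turn": [0,0,0]},{"translation": [-0.5,-0.03,-0.53],"turn": [0,0,0]},{"translation": [-0.64,-0.05,-0.82],"turn": [0,0,0]},{"translation": [-0.76,-0.08,-1.11],"turn": [0,0,0]},{"translation": [-0.86,-0.12,-1.42],"turn": [0,0,0]},{"translation": [-0.94,-0.17,-1.72],"turn": [0,0,0]},{"translation": [-0.98,-0.22,-2.03],"turn": [0,0,0]},{"translation": [-1.0,-0.28,-2.35],"turn": [0,0,0]},{"translation": [-1.0,-0.34,-2.66],"turn": [0,0,0]},{"translation": [-0.98,-0.41,-2.97],"turn": [0,0,0]},{"translation": [-0.94,-0.48,-3.28],"turn": [0,0,0]}])

```text
time_s: 5.95
ee_pos: [0.5595, -0.2614, 0.1638]
eef_rot: [-3.138, 0.697, 1.4]
force: [-0.3, -1.0, 0.1]
grip_width: 0.0003
```

```bash
python3 - <<'E'
from mv import *
o,p,R0=cur();print(o['time_s'],p,o['force'])
a=snap('scene','scene4.png',1);w=snap('wrist','w4.png',1)
A=cv2.resize(a[90:220,90:260,::-1],None,fx=3,fy=3);cv2.imwrite('pics/a4.png',np.hstack([A[:384],cv2.resize(w[:,100:390,::-1],(290,384))])) 
E
python3 arc.py 0.7 -0.1 12
```

```text
5.95 [ 0.55953471 -0.26144409  0.1638043 ] [-0.26212568 -1.01558772  0.14597758]
0.7 [0.02, -0.01, 0.04] [0.004, -0.004, 0.035]
0.63 [0.07, -0.08, -0.26] [0.004, -0.004, 0.035]
0.55 [0.15, -0.17, -0.56] [0.004, -0.004, 0.035]
0.48 [0.25, -0.25, -0.85] [0.004, -0.004, 0.035]
0.41 [0.37, -0.34, -1.13] [0.004, -0.004, 0.035]
0.34 [0.52, -0.43, -1.4] [0.004, -0.004, 0.035]
0.26 [0.68, -0.53, -1.66] [0.004, -0.004, 0.035]
0.19 [0.86, -0.62, -1.91] [0.004, -0.004, 0.035]
0.12 [1.06, -0.72, -2.14] [0.004, -0.004, 0.035]
0.05 [1.27, -0.82, -2.35] [0.004, -0.004, 0.035]
-0.03 [1.51, -0.92, -2.55] [0.004, -0.004, 0.035]
-0.1 [1.75, -1.02, -2.73] [0.004, -0.004, 0.035]
```

View pics/a4.png

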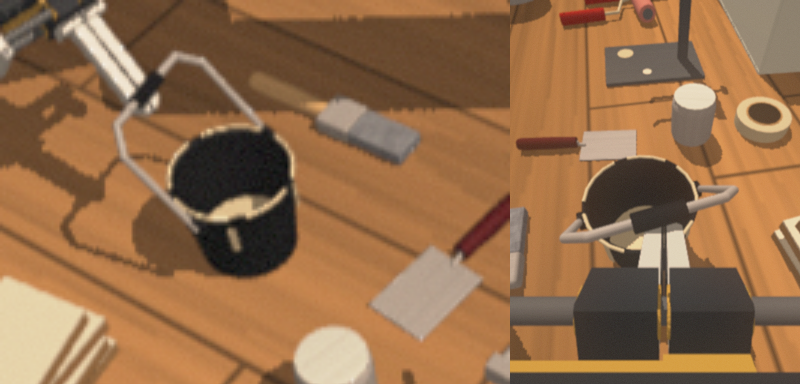

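>>> arm_command(deltas=[{"translation": [0.05,-0.08,-0.26],"turn": [0,0,0]},{"translation": [0.12,-0.17,-0.56],"turn": [0,0,0]},{"translation": [0.22,-0.25,-0.85],"turn": [0,0,0]},{"translation": [0.35,-0.34,-1.13],"turn": [0,0,0]},{"translation": [0.5,-0.43,-1.4],"turn": [0,0,0]},{"translation": [0.65,-0.53,-1.66],"turn": [0,0,0]},{"translation": [0.83,-0.62,-1.91],"turn": [0,0,0]},{"translation": [1.03,-0.72,-2.14],"turn": [0,0,0]},{"translation": [1.25,-0.82,-2.35],"turn": [0,0,0]},{"translation": [1.4,-0.87,-2.45],"turn": [0,0,0]},{"translation": [1.4,-0.87,-2.45],"turn": [0,0,0]}])

```text
time_s: 6.97
ee_pos: [0.5496, -0.1921, 0.1878]
eef_rot: [-3.138, 0.697, 1.401]
force: [-0.0, 0.0, 0.3]
grip_width: 0.0005
```

```bash
python3 - <<'E'
from mv import *
o,p,R0=cur();print(o['time_s'],p,o['force'])
a=snap('scene','scene5.png',1);w=snap('wrist','w5.png',1)
A=cv2.resize(a[90:220,90:260,::-1],None,fx=3,fy=3);cv2.imwrite('pics/a5.png',np.hstack([A[:384],cv2.resize(w[:,100:390,::-1],(290,384))])) 
E
```

```text
6.9667 [ 0.5495508  -0.19212716  0.18775093] [-0.02407929  0.01710927  0.28596091]
```

View pics/a5.png

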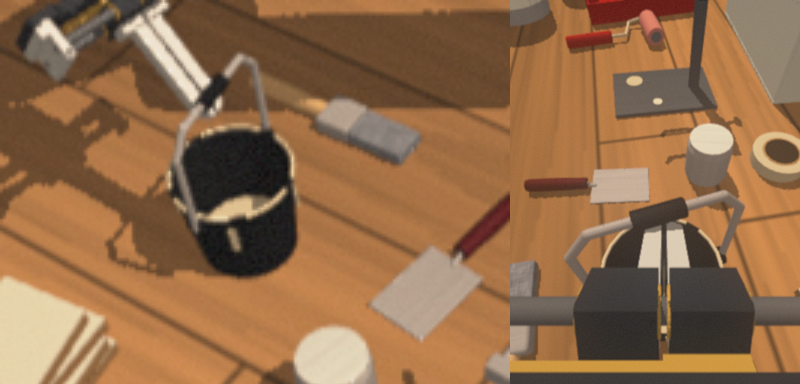

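>>> arm_command(deltas=[{"translation": [-1,0,0.2],"turn": [0,0,0]},{"translation": [-2,0,0.3],"turn": [0,0,0]},{"translation": [-3.5,0,0.3],"turn": [0,0,0]},{"translation": [-5,0,0.3],"turn": [0,0,0]},{"translation": [-6,0,0],"turn": [0,0,0]},{"translation": [-6,0,0],"turn": [0,0,0]}])

```text
time_s: 7.57
ee_pos: [0.5297, -0.31, 0.2878]
eef_rot: [3.139, 0.701, 1.393]
force: [0.3, -0.4, 0.8]
grip_width: 0.0003
```

```bash
python3 - <<'E'
from mv import *
o,p,R0=cur();print(o['time_s'],p,o['force'])
a=snap('scene','scene6.png',1);b=snap('side','side6.png',1);w=snap('wrist','w6.png',1)
for n in('scene','side','wrist'): print(n,[(x['at'],x['score']) for x in models.mark_of('bail_grip',n)[:2]])
c=cal('wrist');print(c)
A=cv2.resize(a[90:200,110:210,::-1],None,fx=5,fy=5);cv2.imwrite('pics/a6.png',A)
cv2.imwrite('pics/b6.png',cv2.resize(b[210:360,200:340,::-1],None,fx=4,fy=4))
E
```

```text
7.5667 [ 0.52970272 -0.30998668  0.28779616] [ 0.30608804 -0.41980863  0.80429836]
scene [([159.4, 120.3], 0.74)]
side []
wrist [([253.0, 170.1], 0.61)]
(array([[272.49428252,   0.        , 253.52036596],
       [  0.        , 272.49428252, 193.19667683],
       [  0.        ,   0.        ,   1.        ]]), array([ 0.51884043, -0.37574002,  0.44739942]), array([[ 0.98522619, -0.14401914,  0.09267059],
       [-0.1711953 , -0.81356185,  0.55570612],
       [-0.00463906, -0.56336099, -0.82619784]]))
```

View pics/a6.png

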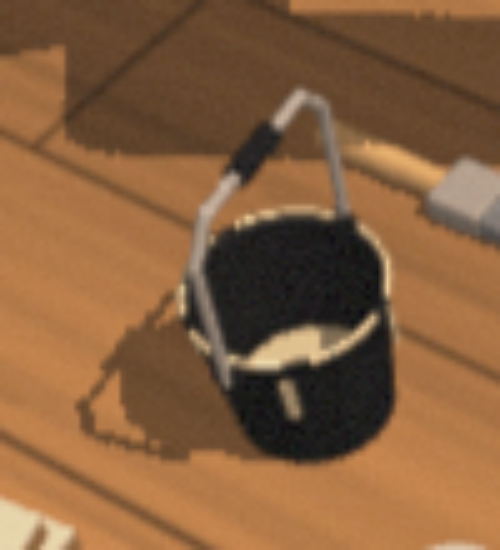

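View pics/b6.png

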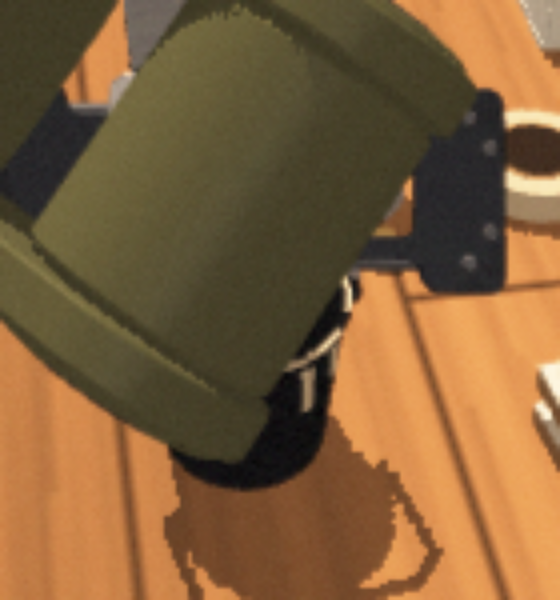

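View pics/w6.png

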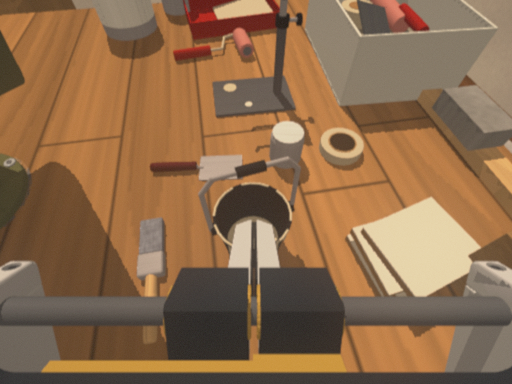

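```bash
cat > g2.py <<'E'
from fit import *
W=(np.array([[272.49428252,0,253.52036596],[0,272.49428252,193.19667683],[0,0,1.]]),np.array([0.51884043,-0.37574002,0.44739942]),np.array([[0.98522619,-0.14401914,0.09267059],[-0.1711953,-0.81356185,0.55570612],[-0.00463906,-0.56336099,-0.82619784]]))
s=cv([(254,152),(302,95),(208,208)],5,110,90); w=np.array([(251,169),(213,180),(290,159)])
G=[tri([ray(0,s[i],S),ray(0,w[i],W)]) for i in range(3)]
for g,e in G: print(g.round(4),np.round(e,4))
v=G[2][0]-G[1][0]; print('len',np.linalg.norm(v),'az',np.degrees(np.arctan2(v[1],v[0])))
print('pail rim fit scene')
rr=cv([(186,300),(200,340),(245,368),(310,362),(380,305),(383,260),(340,215),(290,208),(240,220)],5,110,90)
def f(p):
    q=proj(0,np.c_[p[0]+.057*np.cos(th),p[1]+.057*np.sin(th),0*th+.1],S); return [np.min(np.linalg.norm(q-o,axis=1)) for o in rr]
r2=least_squares(f,[.55,-.18],loss='soft_l1');print(r2.x,np.round(r2.fun,1))
E
python3 g2.py
```

```text
pail [ 0.5514 -0.1812  1.712   1.8561] grip [[0.5662, -0.2857, 0.059], [0.5207, -0.2922, 0.059], [0.6118, -0.2793, 0.059]]
[ 1.6  0.5  0.2  0.2  0.7  1.5  1.5  0.5  0.3  0.4  0.2  0.7  1.   0.9
  0.2  0.6  0.4  0.4  0.8  0.7  1.1 -1.2  0.7 -0.4  0.5 -1.8 -0.2 -0.4
  0.2 -0.8  0.6 -0.6 -0.4 -1.9  1.   1.  -0.5]
stand [ 0.5843  0.2283 -0.0354  0.2391]
[[[-0.6, -1.1], [1.0, -0.4], [-0.5, 0.3], [-1.6, -0.1], [-0.5, 0.4], [-0.5, 0.4], [-0.6, 1.7], [-1.1, 0.5], [-0.7, 0.8]], [[-1.5, -2.1], [-1.1, -1.1], [-0.6, -1.6], [0.1, -1.2], [-1.1, -0.9], [-0.5, -0.6], [-0.4, -0.7], [-1.6, -0.4], [-0.9, -0.3]]]
[ 0.5484 -0.1748  0.2007] [0.0013 0.0013]
[ 0.5027 -0.1816  0.199 ] [0.0017 0.0017]
[ 0.5942 -0.1684  0.2032] [0.0038 0.0038]
len 0.09245906628622635 az 8.206672972455364
pail rim fit scene
[ 0.54811797 -0.1786562 ] [1.5 0.5 0.8 0.4 0.6 0.9 0.1 0.3 0.3]
```

```bash
cat >> mv.py <<'E'
def down_R(az):
    a=np.radians(az); return frame([0,0,-1],[np.cos(a),np.sin(a),0])
E
python3 - <<'E'
from mv import *
print(delta([.549,-.175,.30],down_R(-81.8)))
E
```

```text
(array([ 3.615, -0.158, -3.904]), array([13.39 , -8.607,  6.308]))
```

>>> arm_command(deltas=[{"translation": [0,0,-0.8],"turn": [1,-0.6,0.5]},{"translation": [0,0,-1.6],"turn": [2,-1.3,0.9]},{"translation": [0.3,0,-2],"turn": [3,-1.9,1.4]},{"translation": [0.6,0,-2.4],"turn": [4,-2.6,1.9]},{"translation": [1,0,-2.8],"turn": [5,-3.2,2.4]},{"translation": [1.4,-0.1,-3.1],"turn": [6,-3.9,2.8]},{"translation": [1.8,-0.1,-3.4],"turn": [7,-4.5,3.3]},{"translation": [2.2,-0.1,-3.6],"turn": [8,-5.1,3.8]},{"translation": [2.6,-0.1,-3.8],"turn": [9,-5.8,4.2]},{"translation": [3,-0.1,-3.9],"turn": [10,-6.4,4.7]},{"translation": [3.3,-0.1,-3.9],"turn": [11,-7.1,5.2]},{"translation": [3.6,-0.1,-3.9],"turn": [12,-7.7,5.7]}], gripper=55)

```text
time_s: 8.87
ee_pos: [0.5503, -0.1752, 0.3009]
eef_rot: [-2.638, 1.477, 0.763]
force: [-0.5, -0.0, -0.4]
grip_width: 0.0549
```

```bash
python3 - <<'E'
from mv import *
o,p,R0=cur();print(o['time_s'],p,o['qpos'],o['grip_width'])
print(delta([.549,-.175,.30],down_R(-81.8)))
E
```

```text
8.8667 [ 0.55027922 -0.17524032  0.30087038] [-0.40957302  0.2929104   1.35654961  0.08725633  1.45600256  0.89372827] 0.05491934667342605
(array([ 0.032, -0.021,  0.05 ]), array([ 1.328, -0.913,  0.575]))
```

>>> arm_command(deltas=[{"translation": [0,0,0.05],"turn": [1.33,-0.9,0.58]},{"translation": [0,0,0.05],"turn": [1.33,-0.9,0.58]},{"translation": [0,0,0.05],"turn": [1.33,-0.9,0.58]},{"translation": [0,0,0.05],"turn": [1.33,-0.9,0.58]}])

```text
time_s: 9.2
ee_pos: [0.5492, -0.1761, 0.3004]
eef_rot: [-2.268, 1.566, 1.021]
force: [0.6, -0.2, -0.1]
grip_width: 0.055
```

```bash
python3 - <<'E'
from mv import *
o,p,R0=cur();print(o['time_s'],p,o['qpos'],R0.round(3).tolist())
c=cal('wrist');w=snap('wrist','w7.png',1.5);a=snap('scene','s7.png',1)
print([(x['at'],x['score']) for x in models.mark_of('bail_grip','wrist')[:2]],proj(0,[[.549,-.175,.2],[.5,-.182,.2],[.597,-.168,.2]],c).round(1).tolist())
cv2.imwrite('pics/a7.png',cv2.resize(a[60:200,100:230,::-1],None,fx=4,fy=4))
print(delta([.549,-.175,.20],down_R(-81.8)))
E
```

```text
9.2 [ 0.5491706  -0.1760992   0.30039682] [-0.37581969  0.31587553  1.32556173  0.00460643  1.49935085  1.04646654] [[0.002, 0.148, -0.989], [0.004, -0.989, -0.148], [-1.0, -0.004, -0.003]]
[([254.2, 201.5], 0.92)] [[253.7, 199.0], [253.4, 244.1], [253.9, 150.4]]
(array([ 4.035e+00, -6.300e-02,  1.000e-03]), array([ 0.036, -0.04 ,  0.036]))
```

View pics/w7.png

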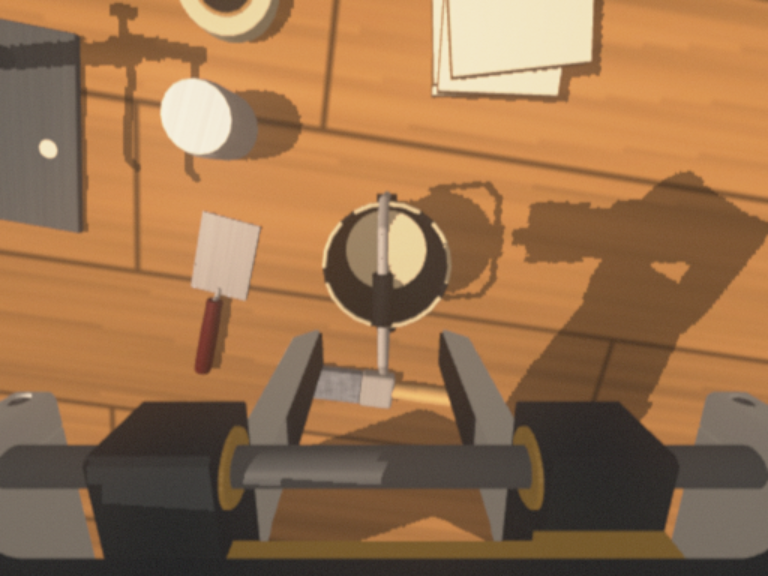

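View pics/a7.png

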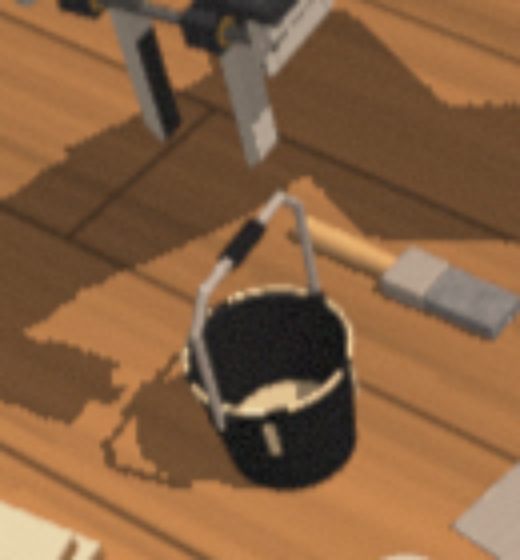

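>>> arm_command(deltas=[{"translation": [1,-0.05,0.08],"turn": [0,0,0]},{"translation": [2,-0.05,0.08],"turn": [0,0,0]},{"translation": [3,-0.05,0.08],"turn": [0,0,0]},{"translation": [3.7,-0.05,0.08],"turn": [0,0,0]},{"translation": [4.03,-0.05,0.08],"turn": [0,0,0]},{"translation": [4.03,-0.05,0.08],"turn": [0,0,0]},{"translation": [4.03,-0.05,0.08],"turn": [0,0,0]}])

```text
time_s: 9.93
ee_pos: [0.5474, -0.1758, 0.201]
eef_rot: [-2.579, 1.566, 0.709]
force: [0.6, 0.1, -0.1]
grip_width: 0.0549
```

```bash
python3 - <<'E'
from mv import *
o,p,R0=cur();print(o['time_s'],p,o['force'])
a=snap('scene','s8.png',1);w=snap('wrist','w8.png',1)
A=cv2.resize(a[90:200,120:220,::-1],None,fx=4,fy=3.5);cv2.imwrite('pics/a8.png',np.hstack([A[:384],cv2.resize(w[:,100:412,::-1],(312,384))]))
E
```

```text
9.9333 [ 0.54741113 -0.17577483  0.20096858] [ 0.56907512  0.14978519 -0.12518505]
```

View pics/a8.png

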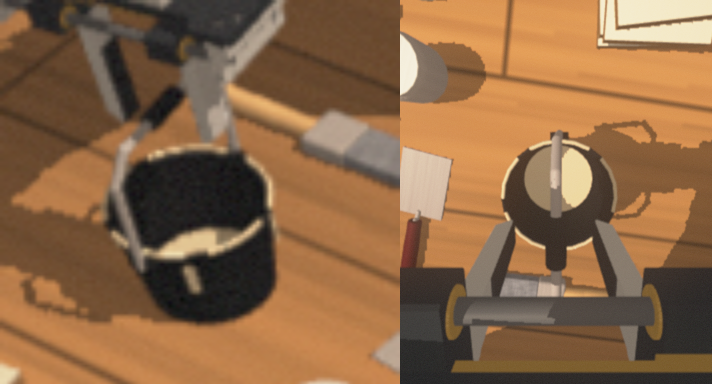

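>>> arm_command(deltas=[{"translation": [0,0,0],"turn": [0,0,0]},{"translation": [0,0,0],"turn": [0,0,0]},{"translation": [0,0,0],"turn": [0,0,0]},{"translation": [0,0,0],"turn": [0,0,0]},{"translation": [0,0,0],"turn": [0,0,0]},{"translation": [0,0,0],"turn": [0,0,0]},{"translation": [0,0,0],"turn": [0,0,0]}], gripper=0, force=30)

```text
time_s: 10.62
ee_pos: [0.5473, -0.1755, 0.2002]
eef_rot: [-2.468, 1.567, 0.819]
force: [-0.0, 0.8, 1.1]
grip_width: 0.013
```

>>> arm_command(deltas=[{"translation": [-0.1,0,0],"turn": [0,0,0]},{"translation": [-0.3,0,0],"turn": [0,0,0]},{"translation": [-0.6,0,0],"turn": [0,0,0]},{"translation": [-1,0,0],"turn": [0,0,0]},{"translation": [-1.5,0,0],"turn": [0,0,0]},{"translation": [-2,0,0],"turn": [0,0,0]},{"translation": [-2.5,0,0],"turn": [0,0,0]},{"translation": [-3,0,0],"turn": [0,0,0]},{"translation": [-3.5,0,0],"turn": [0,0,0]},{"translation": [-4,0,0],"turn": [0,0,0]},{"translation": [-4.4,0,0],"turn": [0,0,0]},{"translation": [-4.4,0,0],"turn": [0,0,0]}])

```text
time_s: 11.62
ee_pos: [0.5474, -0.1759, 0.313]
eef_rot: [-3.027, 1.564, 0.26]
force: [0.3, 0.8, -5.8]
grip_width: 0.0132
```

```bash
python3 - <<'E'
from mv import *
o,p,R0=cur();print(o['time_s'],p,o['force'],o['moment'],o['grip_width'])
a=snap('scene','s9.png',1);w=snap('wrist','w9.png',1)
A=cv2.resize(a[60:200,100:240,::-1],None,fx=3,fy=2.75);cv2.imwrite('pics/a9.png',np.hstack([A[:384],cv2.resize(w[:,100:412,::-1],(312,384))]))
az=-2
print(delta([.48,-.10,.312],down_R(-81.8)),delta([.47,.1,.312],down_R(-40)),delta([.48,.232,.312],down_R(-2)))
E
```

```text
11.6167 [ 0.54736431 -0.1759467   0.31297209] [ 0.28039877  0.80397899 -5.82840006] [-0.04194112 -0.03583736  0.00722868] 0.01321302475375463
(array([-0.071, -3.389,  2.209]), array([ 0.031, -0.038,  0.028])) (array([ -0.049, -11.362,   1.442]), array([-8.329, -0.047,  0.013])) (array([ -0.032, -16.528,   0.279]), array([-1.5929e+01, -5.1000e-02, -3.0000e-03]))
```

View pics/a9.png

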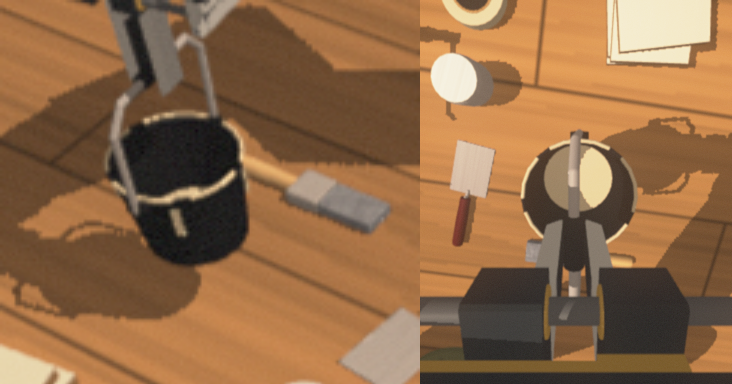

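>>> arm_command(deltas=[{"translation": [0,-0.15,0.1],"turn": [-0.1,0,0]},{"translation": [0,-0.5,0.3],"turn": [-0.4,0,0]},{"translation": [0,-1,0.6],"turn": [-0.8,0,0]},{"translation": [0,-1.7,1],"turn": [-1.4,0,0]},{"translation": [0,-2.5,1.4],"turn": [-2,0,0]},{"translation": [0,-3.3,1.7],"turn": [-2.7,0,0]},{"translation": [0,-4.1,1.9],"turn": [-3.4,0,0]},{"translation": [0,-5,2],"turn": [-4.1,0,0]},{"translation": [0,-5.9,2],"turn": [-4.8,0,0]},{"translation": [0,-6.8,2],"turn": [-5.6,0,0]},{"translation": [0,-7.5,2],"turn": [-6.2,0,0]},{"translation": [0,-8,2],"turn": [-6.8,0,0]}])

```text
time_s: 12.72
ee_pos: [0.4673, 0.0167, 0.3103]
eef_rot: [-2.891, 1.567, 0.995]
force: [-0.2, -0.5, -6.4]
grip_width: 0.0134
```

```bash
python3 - <<'E'
from mv import *
o,p,R0=cur();print(o['time_s'],p,o['force'],o['moment'],o['grip_width'])
print(delta([.48,.232,.312],down_R(-2)))
E
```

```text
12.7167 [0.46726504 0.0167114  0.31026601] [-0.20293591 -0.52551216 -6.38719277] [ 0.10184933  0.01250559 -0.04384681] 0.013386498169088244
(array([-0.038, -5.988, -6.21 ]), array([-9.068e+00, -4.900e-02, -7.000e-03]))
```

>>> arm_command(deltas=[{"translation": [0,-0.2,-0.2],"turn": [-0.4,0,0]},{"translation": [0,-0.6,-0.6],"turn": [-1,0,0]},{"translation": [0,-1.2,-1.2],"turn": [-1.9,0,0]},{"translation": [0,-1.9,-1.9],"turn": [-2.9,0,0]},{"translation": [0,-2.6,-2.6],"turn": [-4,0,0]},{"translation": [0,-3.3,-3.4],"turn": [-5.1,0,0]},{"translation": [0,-4,-4.1],"turn": [-6.1,0,0]},{"translation": [0,-4.6,-4.8],"turn": [-7.1,0,0]},{"translation": [0,-5.2,-5.4],"turn": [-8,0,0]},{"translation": [0,-5.7,-5.9],"turn": [-8.7,0,0]},{"translation": [0,-6,-6.2],"turn": [-9.05,0,0]},{"translation": [0,-6,-6.2],"turn": [-9.05,0,0]}])

```text
time_s: 13.72
ee_pos: [0.4815, 0.2314, 0.3107]
eef_rot: [2.651, 1.567, 1.042]
force: [0.4, 1.7, -7.4]
grip_width: 0.013
```

```bash
python3 - <<'E'
from mv import *
o,p,R0=cur();print(o['time_s'],p,R0.round(3).tolist(),o['force'],o['moment'],o['grip_width'])
a=snap('scene','s10.png',1);b=snap('side','d10.png',1);w=snap('wrist','w10.png',1.5)
cv2.imwrite('pics/a10.png',cv2.resize(a[90:310,210:400,::-1],None,fx=3,fy=2.7))
cv2.imwrite('pics/b10.png',cv2.resize(b[60:240,130:330,::-1],None,fx=4,fy=3.3))
E
```

```text
13.7167 [0.48153777 0.23144913 0.3106926 ] [[0.002, 0.999, -0.039], [0.003, -0.039, -0.999], [-1.0, 0.002, -0.003]] [ 0.40224719  1.65952478 -7.41246363] [ 0.27283363 -0.02605539 -0.00887249] 0.01297530817125666
```

View pics/a10.png

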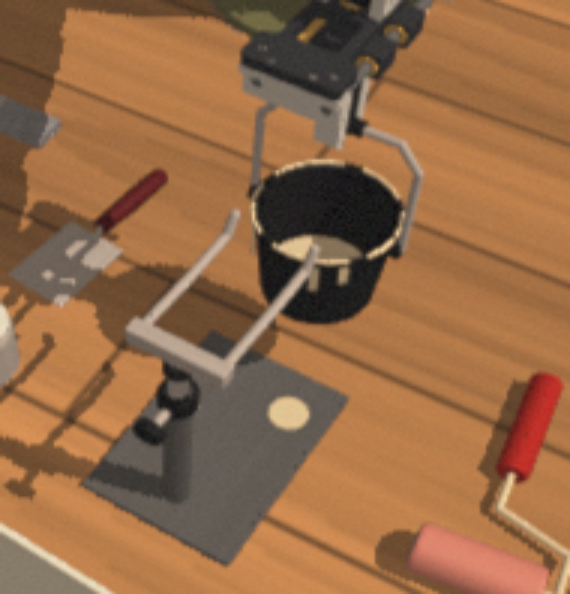

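View pics/b10.png

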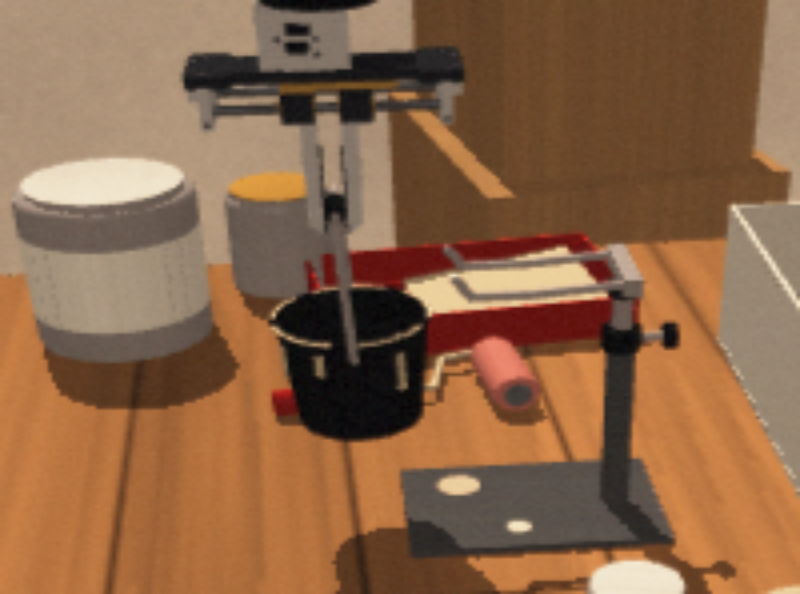

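View pics/w10.png

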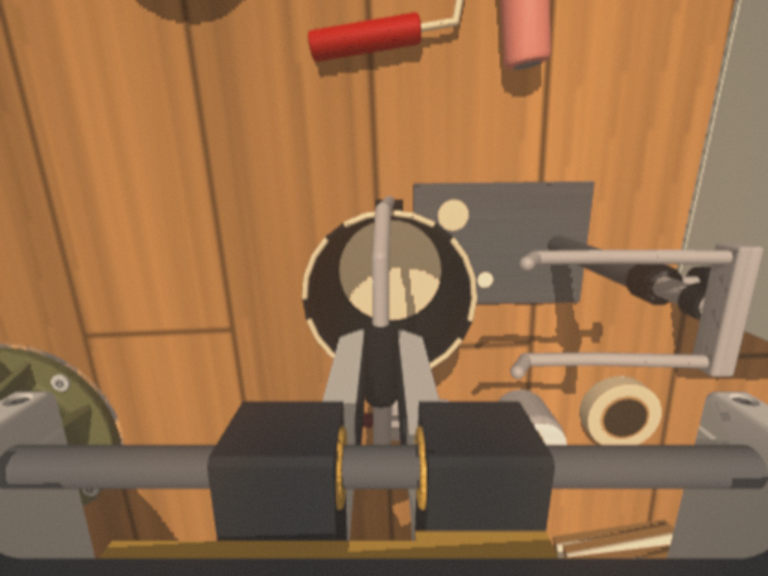

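```bash
python3 - <<'E'
from mv import *
c=cal('wrist'); f=lambda u:(np.array(u)+.5)/1.5-.5
for nm,u,z in [('tipL',(527,262),.256),('tipR',(519,370),.256),('barL',(735,250),.252),('barR',(722,373),.252),('pL600',(600,258),.239),('pR600',(600,360),.239),('plateFL',(414,184),.008),('plateFR',(414,302),.008),('sleeve',(382,368),.3107)]:
    print(nm,onz(0,f(u),z,c).round(4))
st=np.array([.5843,.2283,0]);Rz=R.from_euler('z',-.0354).as_matrix()
for q in [(-.023,.032,.257),(-.023,-.032,.257),(.1,.039,.252),(.1,-.039,.252),(-.065,.07,.008),(-.065,-.07,.008)]:
    P=Rz@q+st;print(q,P.round(4),((proj(0,P,c)[0]+.5)*1.5-.5).round(0))
E
```

```text
tipL [0.5625 0.2608 0.256 ]
tipR [0.5613 0.1968 0.256 ]
barL [0.677  0.2616 0.252 ]
barR [0.6833 0.1874 0.252 ]
pL600 [0.6108 0.2575 0.239 ]
pR600 [0.6174 0.1926 0.239 ]
plateFL [0.5225 0.2984 0.008 ]
plateFR [0.5195 0.1625 0.008 ]
sleeve [0.4826 0.2289 0.3107]
(-0.023, 0.032, 0.257) [0.5624 0.2611 0.257 ] [528. 262.]
(-0.023, -0.032, 0.257) [0.5602 0.1971 0.257 ] [518. 370.]
(0.1, 0.039, 0.252) [0.6856 0.2637 0.252 ] [752. 245.]
(0.1, -0.039, 0.252) [0.6829 0.1858 0.252 ] [721. 376.]
(-0.065, 0.07, 0.008) [0.5218 0.3006 0.008 ] [413. 182.]
(-0.065, -0.07, 0.008) [0.5169 0.1606 0.008 ] [412. 304.]
```

>>> arm_command(deltas=[{"translation": [0,0.15,0],"turn": [0,0,0]},{"translation": [0,0.5,0],"turn": [0,0,0]},{"translation": [0,1,0],"turn": [0,0,0]},{"translation": [0,1.6,0],"turn": [0,0,0]},{"translation": [0,2.2,0],"turn": [0,0,0]},{"translation": [0,2.8,0],"turn": [0,0,0]},{"translation": [0,3.4,0],"turn": [0,0,0]},{"translation": [0,3.9,0],"turn": [0,0,0]},{"translation": [0,4.25,0],"turn": [0,0,0]},{"translation": [0,4.43,0],"turn": [0,0,0]},{"translation": [0,4.43,0],"turn": [0,0,0]},{"translation": [0,4.43,0],"turn": [0,0,0]}])

```text
time_s: 14.87
ee_pos: [0.5927, 0.2251, 0.3113]
eef_rot: [2.521, 1.567, 0.908]
force: [-0.4, 0.3, -6.7]
grip_width: 0.0129
```

```bash
python3 - <<'E'
from mv import *
o,p,R0=cur();print(o['time_s'],p,R0.round(3).tolist(),o['force'],o['moment'],o['grip_width'])
a=snap('scene','s11.png',1);b=snap('side','d11.png',1)
A=cv2.resize(a[120:300,220:360,::-1],(400,500));B=cv2.resize(b[80:240,180:320,::-1],(400,500))
cv2.imwrite('pics/a11.png',np.hstack([A,B]))
E
```

```text
14.8667 [0.59267938 0.22509628 0.31127892] [[0.002, 0.999, -0.042], [0.003, -0.042, -0.999], [-1.0, 0.002, -0.003]] [-0.39019014  0.32631999 -6.68801301] [-0.02560472  0.13654204 -0.01771408] 0.012940862110427257
```

View pics/a11.png

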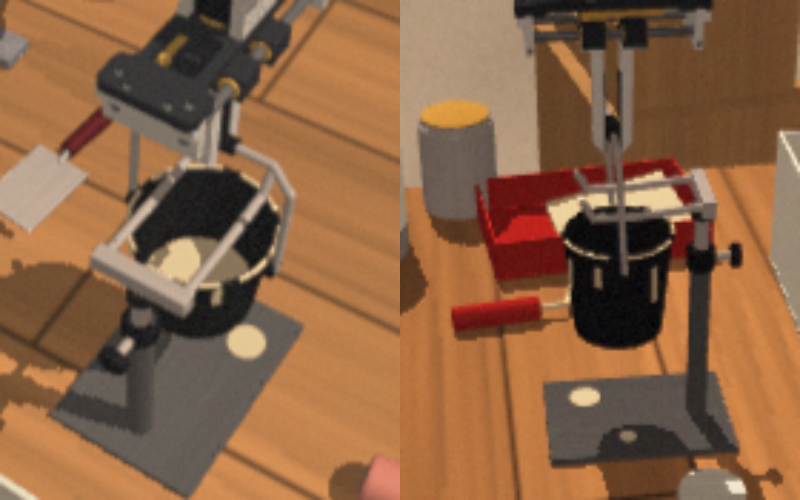

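>>> arm_command(deltas=[{"translation": [0.2,0,-0.2],"turn": [0,0,0]},{"translation": [0.5,0,-0.2],"turn": [0,0,0]},{"translation": [0.8,0,-0.2],"turn": [0,0,0]},{"translation": [1.1,0,-0.2],"turn": [0,0,0]},{"translation": [1.4,0,-0.2],"turn": [0,0,0]},{"translation": [1.7,0,-0.2],"turn": [0,0,0]},{"translation": [1.9,0,-0.2],"turn": [0,0,0]},{"translation": [2.05,0,-0.2],"turn": [0,0,0]},{"translation": [2.1,0,-0.2],"turn": [0,0,0]},{"translation": [2.1,0,-0.2],"turn": [0,0,0]},{"translation": [2.1,0,-0.2],"turn": [0,0,0]}])

```text
time_s: 15.88
ee_pos: [0.5931, 0.2306, 0.2594]
eef_rot: [2.372, 1.566, 0.759]
force: [-0.6, 0.3, -6.1]
grip_width: 0.0133
```

```bash
python3 - <<'E'
from mv import *
o,p,R0=cur();print(o['time_s'],p,o['force'],o['moment'],o['grip_width'])
E
```

```text
15.8833 [0.59305715 0.23059438 0.25940125] [-0.57251885  0.3368532  -6.06205174] [-0.04201634 -0.07292481 -0.00670559] 0.0133120294318054
```

Free hanging load is about 6–6.5 N. Now I'll feel downward.

>>> arm_command(deltas=[{"translation": [0.08,0,0],"turn": [0,0,0]},{"translation": [0.16,0,0],"turn": [0,0,0]},{"translation": [0.24,0,0],"turn": [0,0,0]},{"translation": [0.32,0,0],"turn": [0,0,0]},{"translation": [0.32,0,0],"turn": [0,0,0]},{"translation": [0.32,0,0],"turn": [0,0,0]}])

```text
time_s: 16.38
ee_pos: [0.5929, 0.2306, 0.2509]
eef_rot: [2.483, 1.567, 0.871]
force: [0.2, -0.7, -6.5]
grip_width: 0.0132
```

>>> arm_command(deltas=[{"translation": [0.04,0,0],"turn": [0,0,0]},{"translation": [0.08,0,0],"turn": [0,0,0]},{"translation": [0.08,0,0],"turn": [0,0,0]},{"translation": [0.08,0,0],"turn": [0,0,0]}])

```text
time_s: 16.72
ee_pos: [0.5929, 0.2306, 0.249]
eef_rot: [2.461, 1.567, 0.849]
force: [0.2, -0.9, -5.9]
grip_width: 0.013
```

>>> arm_command(deltas=[{"translation": [0.04,0,0],"turn": [0,0,0]},{"translation": [0.04,0,0],"turn": [0,0,0]},{"translation": [0.04,0,0],"turn": [0,0,0]}])

```text
time_s: 16.97
ee_pos: [0.593, 0.2306, 0.248]
eef_rot: [2.453, 1.567, 0.84]
force: [0.3, 0.2, -6.3]
grip_width: 0.0133
```

>>> arm_command(deltas=[{"translation": [0.04,0,0],"turn": [0,0,0]},{"translation": [0.04,0,0],"turn": [0,0,0]},{"translation": [0.04,0,0],"turn": [0,0,0]}])

```text
time_s: 17.22
ee_pos: [0.593, 0.2306, 0.2472]
eef_rot: [2.424, 1.567, 0.811]
force: [-1.3, -0.3, -4.4]
grip_width: 0.0132
```

>>> arm_command(deltas=[{"translation": [0.04,0,0],"turn": [0,0,0]},{"translation": [0.04,0,0],"turn": [0,0,0]},{"translation": [0.04,0,0],"turn": [0,0,0]}])

```text
time_s: 17.47
ee_pos: [0.593, 0.2306, 0.2464]
eef_rot: [2.392, 1.566, 0.779]
force: [-0.4, -0.5, -2.2]
grip_width: 0.013
```

>>> arm_command(deltas=[{"translation": [0.03,0,0],"turn": [0,0,0]},{"translation": [0.03,0,0],"turn": [0,0,0]},{"translation": [0.03,0,0],"turn": [0,0,0]}])

```text
time_s: 17.72
ee_pos: [0.5931, 0.2307, 0.2457]
eef_rot: [2.384, 1.566, 0.772]
force: [-1.3, -0.1, 0.9]
grip_width: 0.0129
```

```bash
python3 - <<'E'
from mv import *
o,p,R0=cur();print(o['time_s'],p,o['force'],o['moment'],o['grip_width'])
a=snap('scene','s12.png',1);b=snap('side','d12.png',1)
A=cv2.resize(a[120:300,220:360,::-1],(400,500));B=cv2.resize(b[80:240,180:320,::-1],(400,500))
cv2.imwrite('pics/a12.png',np.hstack([A,B]))
E
```

```text
17.7167 [0.59305469 0.23065267 0.24566291] [-1.32361274 -0.0871252   0.93438611] [-0.12078488  0.2020599   0.00756137] 0.012858230217610235
```

View pics/a12.png

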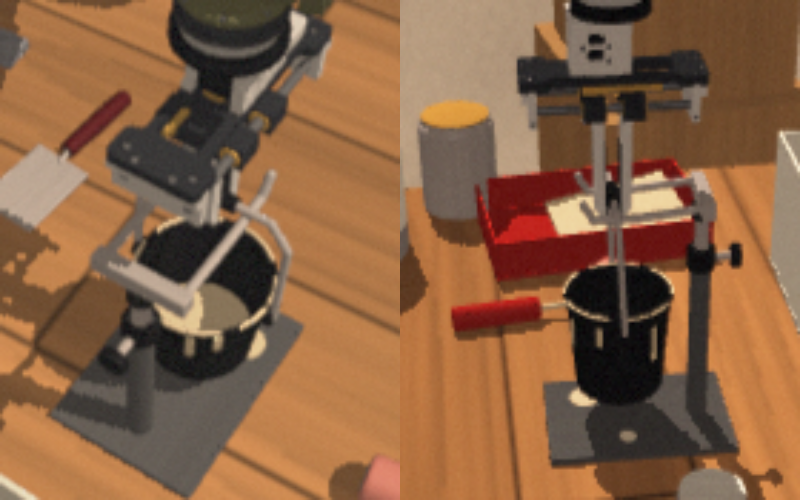

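>>> arm_command(deltas=[{"translation": [0,0,0],"turn": [0,0,0]},{"translation": [0,0,0],"turn": [0,0,0]},{"translation": [0,0,0],"turn": [0,0,0]},{"translation": [0,0,0],"turn": [0,0,0]}], gripper=18, force=10)

```text
time_s: 18.15
ee_pos: [0.593, 0.2307, 0.2453]
eef_rot: [2.433, 1.567, 0.82]
force: [0.1, 0.2, -0.3]
grip_width: 0.0183
```

>>> arm_command(deltas=[{"translation": [0,0,0],"turn": [0,0,0]},{"translation": [0,0,0],"turn": [0,0,0]},{"translation": [0,0,0],"turn": [0,0,0]},{"translation": [0,0,0],"turn": [0,0,0]},{"translation": [0,0,0],"turn": [0,0,0]},{"translation": [0,0,0],"turn": [0,0,0]}], gripper=50)

```text
time_s: 18.65
ee_pos: [0.593, 0.2306, 0.2453]
eef_rot: [2.447, 1.567, 0.834]
force: [-0.2, 0.1, -0.1]
grip_width: 0.0496
```

```bash
python3 - <<'E'
from mv import *
o,p,R0=cur();print(o['time_s'],p,o['force'],o['moment'],o['grip_width'])
b=snap('side','d13.png',1);w=snap('wrist','w13.png',1)
A=cv2.resize(w[:,80:,::-1],(400,400));B=cv2.resize(b[80:240,180:320,::-1],(350,400))
cv2.imwrite('pics/a13.png',np.hstack([A,B]))
E
```

```text
18.65 [0.59297052 0.23060735 0.24529359] [-0.17058616  0.09629253 -0.09868539] [-0.0080082  -0.05285172 -0.01619676] 0.04957680845462583
```

View pics/a13.png

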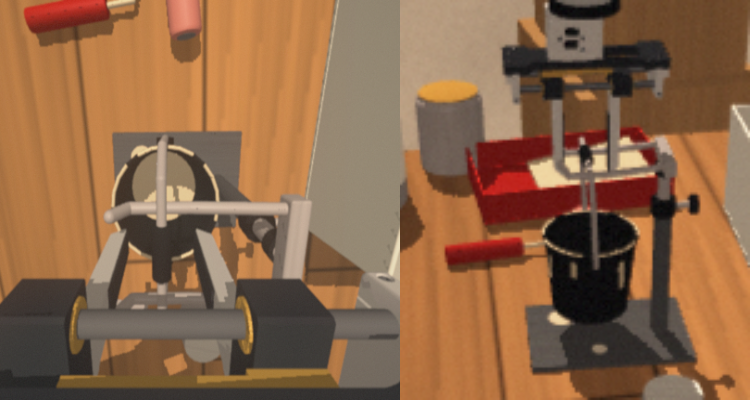

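>>> arm_command(deltas=[{"translation": [-0.3,0,0],"turn": [0,0,0]},{"translation": [-0.8,0,0],"turn": [0,0,0]},{"translation": [-1.5,0,0],"turn": [0,0,0]},{"translation": [-2.3,0,0],"turn": [0,0,0]},{"translation": [-3.2,0,0],"turn": [0,0,0]},{"translation": [-4,0,0],"turn": [0,0,0]},{"translation": [-4.5,0,0],"turn": [0,0,0]},{"translation": [-4.5,0,0],"turn": [0,0,0]},{"translation": [-4.5,0,0],"turn": [0,0,0]},{"translation": [-4.5,0,0],"turn": [0,0,0]},{"translation": [-4.5,0,0],"turn": [0,0,0]},{"translation": [-4.5,0,0],"turn": [0,0,0]}])

```text
time_s: 19.75
ee_pos: [0.5925, 0.2303, 0.3568]
eef_rot: [2.723, 1.568, 1.11]
force: [-0.4, -0.0, -0.3]
grip_width: 0.0502
```

```bash
python3 - <<'E'
from mv import *
o,p,R0=cur();print(o['time_s'],p,o['force'])
a=snap('scene','s14.png',1);b=snap('side','d14.png',1);w=snap('wrist','w14.png',1)
rs=[]
for n in('scene','side','wrist'):
    m=models.mark_of('bail_grip',n); print(n,[(x['at'],x['score']) for x in m[:1]])
    if m: rs.append(ray(n,m[0]['at']))
g,e=tri(rs); st=np.array([.5843,.2283,0]);Rz=R.from_euler('z',-.0354).as_matrix()
print(g,e,'stand frame',(Rz.T@(g-st)).round(4))
cv2.imwrite('pics/a14.png',np.hstack([cv2.resize(a[100:310,120:400,::-1],(400,400)),cv2.resize(b[60:360,130:370,::-1],(400,400))])); cv2.imwrite('pics/w14b.png',w[:,:,::-1])
E
```

```text
19.75 [0.5925359  0.23025166 0.35682857] [-0.37106894 -0.03797515 -0.3233252 ]
scene [([295.2, 188.9], 0.88)]
side [([254.2, 141.1], 0.69)]
wrist [([252.9, 193.5], 0.82)]
[0.59361773 0.23335288 0.24709862] [np.float64(0.00204012625626621), np.float64(0.0030603545377393157), np.float64(0.0012121689447167174)] stand frame [0.0091 0.0054 0.2471]
```

View pics/a14.png

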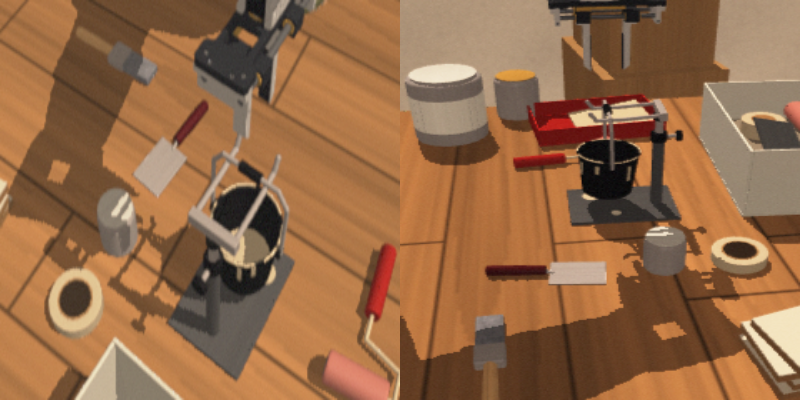

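View pics/w14b.png

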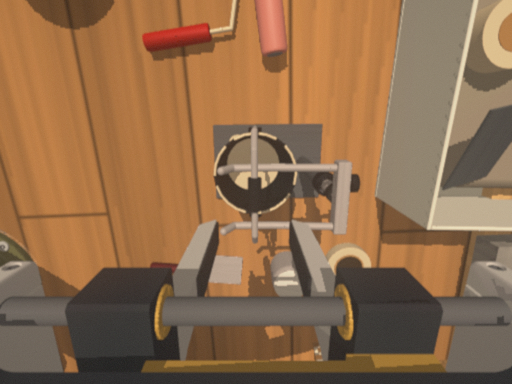

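The wire lies square across both prongs behind the tips, the pail is upright, and the gripper is clear of it. I'm handing in.

```bash
python3 -c "
from station import ctrl
print(ctrl.hand_in())"
```

```text
the job is handed in; nothing more can be done
None
```

The pail hangs on the stand by its bail across both prongs. I let go of it, moved the gripper clear and handed in at about 20 s; no verdict came back.

- **Lifting the bail:** I pushed the closed fingertips up under the sleeve, with at most about 2.7 N showing at the wrist. The grip then measured 0.2007 m up with the pail still standing. That is upright to within about 0.04 rad.
- **Carrying:** I gripped the sleeve and lifted the pail clear; the load read about 6 N. I then took it round in front of the stand and threaded the prongs through the bail.
- **Setting down:** I lowered in about 1 mm steps and felt first contact with the wire about 0.247 m up. That agrees with the 0.2465 m I expected from the camera images. I went on until the stand carried the whole load (about +0.9 N on the wrist), then opened the gripper.
- **Last checks:**
  - The grip was at x +9 mm, y +5 mm and z 0.247 m in the stand's frame, all within the limits.
  - In the pictures the wire looked square to the prongs and the pail upright.
  - The other things on the bench looked undisturbed. I judged that by eye and did not re-measure them.
- **Small disagreements:** The three camera rays to the grip missed each other by 1–3 mm. I estimated the pail about 3–4 mm from its first place after the bail was lifted, so it may have slid slightly.

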